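# Clip the sample tube onto the rocking mixer

## Robot

A 6-joint arm with a two-finger parallel gripper is mounted at the origin on a cart in front of the work surface, level with it; the furniture and walls round the work are solid. World frame = base frame: x ahead of the robot, y to its left, z up, the work surface at z = 0. Lengths are in m, angles in rad, forces in N, time in s.
With the tool pointing down it reaches from about 0.35 to 0.775 m from the base axis. Payload 7.3 kg.
Tool frame: the origin (TCP) lies at the very end of the fingers, on their centre line; the grasp point (between the pads) lies 19 mm behind it; z points along the fingers, y is the line along which they close (so a half turn about z gives the same grasp; the last joint's range is limited). The gripper opens to 92 mm and grips with 3 to 60 N. Pads are 19 mm wide; open, the fingers measure 130 mm over their backs; the gripper's body (75 mm by 190 mm) begins 47 mm behind the grasp point.
Start: joints at [0.993, 0.342, 1.524, -0, 1.275, -0.146], TCP at [0.22, 0.477, 0.227] pointing down, gripper open.
Joint ranges: [-2.53, 2.53], [-0.77, 2.02], [0.04, 2.7], [-1, 4.14], [0.28, 2.66], [-3.11, 3.11]. Speed limits (rad/s): [2.57, 2.57, 3.14, 3.14, 3.14, 3.14].

## Interface

Orientations are given as [roll, pitch, yaw] about the fixed x, y, z axes, in that order (R = Rz(yaw) Ry(pitch) Rx(roll)).
In Python, from cell import robot, read_camera, get_calibration gives the robot as it stands. The module is installed in compiled form; this text tells all that it offers.
- The arm moves only by the tool send_rows, never from a script. Its argument "plan" is a list of rows, each a list of 2 entries, a list of its own where there are three numbers: the shift along the tool's x, y, z as a fraction of full scale, then the turn, a rotation vector about the tool's x, y, z as a fraction of full scale. A call has exactly 10 rows; each row shifts and turns the commanded pose from where the row before left it, along the tool's axes as they then stand; what a row does not reach is not made up. Full scale, the value 1, is 0.025 m for a shift and 90 degrees for a turn. A row lasts 1/8 s, in which the tool goes at most 62.5 mm and 10.7 degrees, less where a joint would pass 70% of its speed; a pose out of reach is approached as far as the arm can. A call with a number of a shift or a turn outside -1 to 1 is refused whole. A call with a gripper value outside its range is refused whole. "gripper" is the opening, from -1 (shut) to 1 (fully open), so that 0 is half open, set as the call begins (left out, the last holds). The fingers move at their own pace and stop on an object; "force" is the grip in N (left out, the last holds). Time passes only in rows, so rows that do not move let the fingers close, or fill a call up. It gives the time, the measured TCP pose, the force, the opening and the grip force at its end, in the units of the state.
- robot.observe(): the state, without advancing time (a new reading comes with each control period).
- read_camera(name): name is "scene" or "side" or "wrist"; returns (picture, depth): 384x512x3 uint8, blue, green, red; 384x512 float32, m along the optical axis (not along the pixel's ray), 0 where there is no reading.
- get_calibration(name): a dict with "intrinsics" (3x3 intrinsics, pixels), "rvec" (rotation vector, rad) and "tvec" (3), from world to camera coordinates, as OpenCV has them. Camera axes: x right, y down, z forward; pixel columns grow to the right and rows downward; lengths in m; the calibration is good to about 2 mm. A picture is of the moment at which its call begins: read the wrist's pose just before it. get_calibration takes no time and is no camera call; for the wrist camera it gives the pose at the moment of the call.
- robot.hand_in(): hands the job in; it is judged then, once.
The state is a dict: "time": time; "qpos": joint angles; "qvel": joint speeds; "joint_efforts": joint torques, N m; "tool_pos": TCP position; "tool_rot": TCP orientation; "contact_force": force on the tool from outside, world axes, zero at the start; "torque": the same for the moment, N m; "opening": finger opening in m; "grip_force": force on a finger pad.
Only numpy, scipy, OpenCV 4.12 (cv2) and the standard library are available. Lean on these libraries where they do the work, as an engineer would, in place of code of your own. Each camera call takes 0.05 s, during which the arm holds its last target. There are 200 camera calls.

## Task

Load the capped sample tube that lies on the table onto the rocking mixer: lay it along the deck over the two spring clips, cap toward the deck's open end and foot toward its upright end wall, and press it down until both clips have snapped round it and it sits fully home. The deck rocks and gives under your push by a different amount each time, so press until you feel it seat, firmly but without forcing it (a hard shove breaks the mount), then let go. Leave the glue stick, the label roll and the strip carton where they stand.

Things in the scene. Friction and masses are not known exactly. Their poses are not given: they have to be found in the camera images.
- tube_center (a point): Centre (half-way along and up) of the loose sample tube, 118 mm long, about 40 g: white round body 18 mm in diameter, 92 mm long, with a paper band, between an eight-sided grey cap (23 mm across, 16 mm long) and an eight-sided white foot (23 mm across, 10 mm long). It lies on its side, axis 11.5 mm above the table. Its x axis runs along the tube toward the cap. Grip it across the round body.
- tube_cap (a point): Middle of the tube's cap, on the tube's axis 54 mm from tube_center. Same axes as tube_center.
- mixer: The rocking mixer: its fixed foot, a grey slab 150 x 100 mm with two cheeks that carry the deck; about 104 mm high over the clips. Origin at table height under its middle, x along the deck toward the open end, z up. It stands at a different place and turn each time.
- seat (a point): Where tube_center sits when the tube is fully home: over the middle of the deck, 24 mm above its pivot (about 92 mm above the table, unpressed). Tilts with the deck; x along the deck to its open end, where the cap belongs, z square to the deck. The tube may lie up to 9 mm off lengthwise before its cap or foot meets a clip. Laid on the clips unpressed, its axis is about 13 mm too high.
- clip_open (a point): The grey spring clip nearer the deck's open end, 10 mm long, at the tube's seated axis, 32 mm from seat (+x). Two spring fingers lean in to a throat 14 mm wide 6.5 mm above this point, then flare to a mouth about 23 mm wide 11 mm above it; tips about 12 mm above it. The 18 mm tube body spreads them and snaps in: about 5 to 8 N for one clip, 10 to 17 N for both at once. Axes as seat.
- clip_wall (a point): The like clip nearer the end wall, 32 mm from seat (-x). Axes as seat.
- deck_top (a point): Middle of the deck's upper face, 21 mm below seat. The deck is an aluminium plate 160 x 68 x 6 mm; an upright end wall 34 mm high stands on its -x end, the +x end is open. Axes as seat.
- mixer_deck (a joint): Tilt of the deck about its cross pivot in rad: 0 level, positive = the open (+x) end down, stops at -0.17 and +0.17. A friction pivot: it stays where it is left, but tips when about 3 N presses over one clip.
- mixer_mount (a joint): How far the deck with its pivot has sunk on its soft spring mount, in m: 0 unloaded. It starts to give at about 2 N, takes about 0.4 N more per mm, meets a hard stop and springs back when released. The stop is hidden in the foot and is set differently each time, somewhere between 3 and 27 mm, so how far to push must be felt.
- glue: Glue stick standing upright, 26 mm in diameter, 90 mm high; origin at its underside. To be left alone.
- roll: Paper label roll, about 62 x 58 x 58 mm; origin at its underside. To be left alone.
- strips: Small white carton with a violet band, 60 x 120 x 66 mm; origin at its underside. To be left alone.
Things that resemble listed ones, but are neither listed nor needed, are in the scene too. What is shaped like the part that bears tube_center but yellow is not meant.

How it is judged:
By the outcome, as a careful person would: the job done as asked, in the order asked, and still so for the second after the job is handed in, with the robot touching nothing.
It also fails if it takes over 45 s, if anything falls off the work surface, if the arm or the gripper's body presses on something with over 40 N, if the wrist force passes 120 N, or if a joint passes its speed limit or range.

## Working session

There is one attempt and no reset: what is moved stays moved. The work goes in short steps, Python scripts to look and compute and a tool call to move; the robot and the scene stay as the last step left them, time stands still between calls to the robot, and variables do not carry over. Pictures are saved under pics/ and viewed, at most 10 in all, crops included, and the job is handed in when it is done.

Besides the shell and the picture viewer there is one more tool, called after "Emit:" as name(argument=value, ...) on one line, values as JSON. send_rows: Moves the arm, as the interface text tells. Shift numbers are shares of 0.025 m and turn numbers shares of 90 degrees, none past 1 either way. Its arguments: {"type":"object","properties":{"plan":{"type":"array"},"gripper":{"type":"number"},"force":{"type":"number"}},"required":["plan"]}

```bash
mkdir -p pics
cat > h.py <<'E'
import numpy as np, cv2
from cell import robot, read_camera, get_calibration
def cal(n):
    c=get_calibration(n); K=np.array(c["intrinsics"]); R=cv2.Rodrigues(np.array(c["rvec"],float))[0]; return K,R,np.array(c["tvec"],float).ravel()
def cloud(d,c):
    K,R,t=c; v,u=np.mgrid[:d.shape[0],:d.shape[1]]
    p=np.stack([(u-K[0,2])/K[0,0]*d,(v-K[1,2])/K[1,1]*d,d],-1)
    return (p-t)@R
E
python3 - <<'E'
from h import *
for n in ("scene","side","wrist"):
    c=cal(n); p,d=read_camera(n); cv2.imwrite(f"pics/{n}0.png",p); np.savez(f"{n}0.npz",p=p,d=d,K=c[0],R=c[1],t=c[2]); print(n,-c[1].T@c[2],(d>0).mean())
print(robot.observe())
a,b=[cv2.imread(f"pics/{n}0.png") for n in("scene","side")]
E
```

```text
scene [-0.07651967 -0.71162105  0.99099119] 0.975738525390625
side [ 0.34238368 -0.63799786  0.56728299] 0.9810536702473959
wrist [0.15440133 0.50590033 0.38620832] 0.9960123697916666
{'time': 0.15, 'qpos': array([ 9.93001665e-01,  3.42570714e-01,  1.52475562e+00, -3.65031770e-06,
        1.27542109e+00, -1.45994288e-01]), 'qvel': array([ 0.00122786, -0.00151036, -0.00433831, -0.00082693,  0.00040211,
        0.00113795]), 'joint_efforts': array([ 9.57601005e-04, -4.31473303e+01, -2.44352907e+01,  7.17111910e-02,
        5.38431283e-02, -8.89065632e-05]), 'tool_pos': array([0.2195324, 0.4765744, 0.2262151]), 'tool_rot': array([-3.14044966e+00, -1.64538085e-04,  2.70979325e+00]), 'contact_force': array([-0.94496277, -0.20510611, -0.03677214]), 'torque': array([ 0.00382835,  0.00148591, -0.00320982]), 'grip_force': 0.0, 'opening': 0.09154312105908118}
```

View pics/scene0.png

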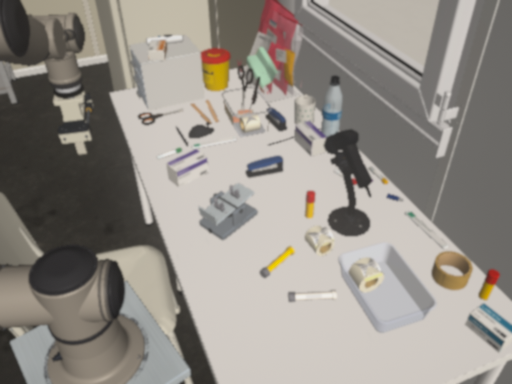

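View pics/side0.png

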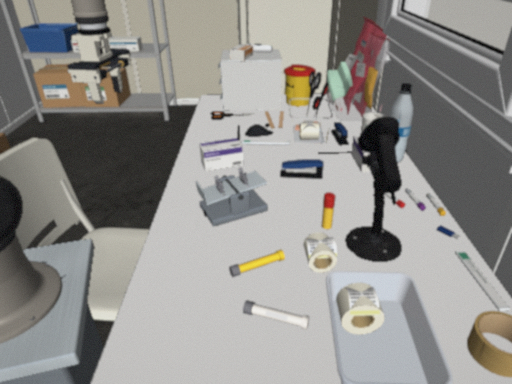

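The scene picture shows the white tube at (313,296) with its grey cap at the left end (292,296). The mixer is at (228,210) and the yellow decoy at (278,262). In the side picture the tube is at (276,315) and the mixer at (233,195). Next I'll measure both from depth.

```bash
cat > m.py <<'E'
from h import *
out=[]
for n,tb,mb in (("scene",(280,282,345,308),(190,175,265,242)),("side",(235,292,318,335),(190,160,275,228))):
    z=np.load(n+"0.npz"); p,d=z["p"],z["d"]; W=cloud(d,(z["K"],z["R"],z["t"]))
    u0,v0,u1,v1=tb; w=W[v0:v1,u0:u1].reshape(-1,3); c=p[v0:v1,u0:u1].reshape(-1,3).astype(int)
    zt=np.median(w[:,2]); m=(w[:,2]>0.010)&(w[:,2]<.04)
    q=w[m]; xy=q[:,:2]; mu=xy.mean(0); _,s,V=np.linalg.svd(xy-mu); a=V[0]; t=(xy-mu)@a
    g=c[m].sum(1); dark=t[g<330]
    print(n,"table",zt,"tube",mu+a*(t.min()+t.max())/2,"len",np.ptp(t),"axis",a,"dark t",dark.mean() if len(dark) else None,t.min(),t.max(), "zmax",q[:,2].max())
    u0,v0,u1,v1=mb; w=W[v0:v1,u0:u1].reshape(-1,3)
    for lo,hi in((.012,.04),(.06,.08),(.08,.1),(.1,.13)):
        q=w[(w[:,2]>lo)&(w[:,2]<hi)]
        if len(q)>8:
            r=cv2.minAreaRect(q[:,:2].astype(np.float32)*1000); print(lo,hi,len(q),r,"mean",q.mean(0).round(3))
    out.append(cv2.resize(p[v0-8:v1+8,u0-8:u1+8],(400,400),interpolation=cv2.INTER_CUBIC))
cv2.imwrite("pics/mix.png",np.hstack(out))
E
python3 m.py
```

```text
scene table -0.0011942050618588768 tube [ 0.4879641  -0.18682375] len 0.11789766729691914 axis [-0.83112419  0.55608685] dark t None -0.059461645289089475 0.05843602200782967 zmax 0.0251915473345802
0.012 0.04 645 ((472.1360168457031, 262.623291015625), (155.23828125, 278.826171875), 10.518716812133789) mean [0.472 0.159 0.02 ]
0.06 0.08 973 ((489.0515441894531, 177.7320556640625), (163.62200927734375, 108.7223129272461), 12.828048706054688) mean [0.488 0.173 0.07 ]
0.08 0.1 127 ((485.91412353515625, 175.82952880859375), (158.31153869628906, 68.46592712402344), 10.068001747131348) mean [0.459 0.171 0.087]
0.1 0.13 23 ((487.2764892578125, 178.4826202392578), (77.81269836425781, 30.827436447143555), 12.306280136108398) mean [0.5   0.181 0.103]
side table 8.960360917965723e-05 tube [ 0.48877169 -0.18719886] len 0.11830811217619004 axis [ 0.8292144  -0.55893065] dark t -0.050232995508686186 -0.059789998287498175 0.05851811388869187 zmax 0.025137758135800447
0.012 0.04 1171 ((489.8942565917969, 278.8818359375), (161.31614685058594, 327.3303527832031), 0.6729132533073425) mean [0.486 0.194 0.022]
0.06 0.08 1133 ((488.96563720703125, 178.09622192382812), (160.0507354736328, 110.10200500488281), 11.570756912231445) mean [0.49  0.169 0.071]
0.08 0.1 165 ((486.58428955078125, 164.71417236328125), (159.6116943359375, 64.99409484863281), 3.5709686279296875) mean [0.466 0.17  0.089]
0.1 0.13 42 ((488.01092529296875, 177.89776611328125), (74.66673278808594, 30.6701602935791), 11.650542259216309) mean [0.501 0.181 0.104]
```

View pics/mix.png

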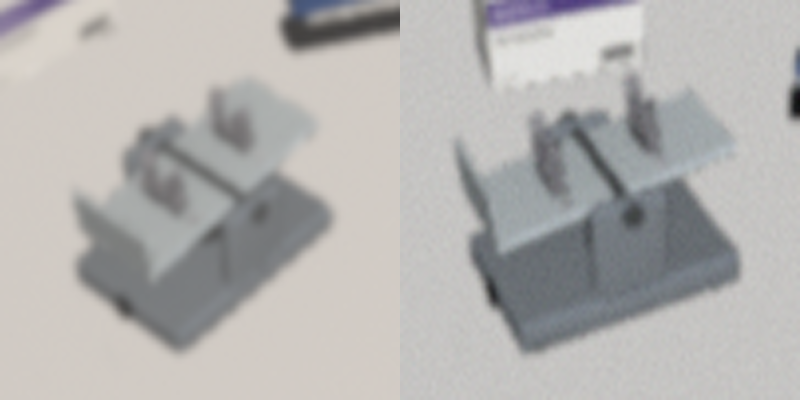

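The crop shows the end wall at the low-x end of the mixer and both clip pairs. The deck is tilted with the wall end down. Now I'll fit the deck plane, edges and clip tips.

```bash
cat > deck.py <<'E'
from h import *
def deck(W,yaw0=np.radians(11.8),c0=(.489,.178)):
    w=W.reshape(-1,3); e=np.array([np.cos(yaw0),np.sin(yaw0)]); f=np.array([-e[1],e[0]])
    r=w[:,:2]-c0; a=r@e; b=r@f
    m=(abs(a)<.072)&(abs(b)<.030)&(w[:,2]>.045)&(w[:,2]<.09)
    A=np.c_[a,b,np.ones(len(a))]; 
    for _ in range(6):
        k=np.linalg.lstsq(A[m],w[m,2],rcond=None)[0]; res=w[:,2]-A@k; m=(abs(a)<.072)&(abs(b)<.030)&(abs(res)<.004)
    print("plane da,db,z0",k.round(4),m.sum(),res[m].std())
    on=(abs(res)<.004)&(abs(a)<.1)&(abs(b)<.06)
    print("deck rect",cv2.minAreaRect((w[on,:2]*1000).astype(np.float32)))
    for s in(1,-1):
        c=(abs(a-s*.032)<.012)&(abs(b)<.03)&(res>.02)&(res<.045)
        print("clip",s,c.sum(),"mid b",(b[c].min()+b[c].max())/2,"b",b[c].min(),b[c].max(),"a",a[c].min(),a[c].max(),"h",res[c].max())
    wl=(a<-.05)&(a>-.1)&(abs(b)<.05)&(res>.012)&(res<.04)
    print("wall a",np.percentile(a[wl],[5,50,95]) if wl.any() else None)
if __name__=="__main__":
    for n in("scene","side"):
        z=np.load(n+"0.npz"); print(n); deck(cloud(z["d"],(z["K"],z["R"],z["t"])))
E
python3 deck.py; python3 -c "
from h import *
print(robot.observe()['tool_pos'])"
```

```text
scene
plane da,db,z0 [ 0.0996 -0.0018  0.0689] 525 0.0018470579480721148
deck rect ((489.77813720703125, 177.85305786132812), (162.2823486328125, 108.68441009521484), 11.287336349487305)
clip 1 25 mid b 0.001132413704626259 b -0.014316941092565802 0.01658176850181832 a 0.022226494466852327 0.037180187404475346 h 0.03629457765544432
clip -1 29 mid b -0.0002968147618985081 b -0.014904168019555186 0.01431053849575817 a -0.04036310355319879 -0.02932069047082444 h 0.03806741490802483
wall a [-0.08200534 -0.08041716 -0.07775017]
side
plane da,db,z0 [ 0.1024 -0.0023  0.071 ] 653 0.0011153822054044994
deck rect ((490.0420227050781, 178.36328125), (158.36392211914062, 110.0976791381836), 11.100899696350098)
clip 1 45 mid b 1.9729763273462243e-05 b -0.015325140970250234 0.015364600496797158 a 0.025905774987542173 0.03631642914551631 h 0.035431373102843486
clip -1 47 mid b 0.00031881484752105654 b -0.014886711061490292 0.015524340756532405 a -0.038291140791688445 -0.027017509529626733 h 0.03540936863240203
wall a [-0.08044363 -0.07926745 -0.07721523]
[0.2195324 0.4765744 0.2262151]
```

Emit:
send_rows(plan=[[[0, 0, 0], [0, 0, 0.102]], [[-0.82, -0.553, 0], [0, 0, 0]], [[-0.82, -0.553, 0], [0, 0, 0]], [[-0.82, -0.553, 0], [0, 0, 0]], [[-0.82, -0.553, 0], [0, 0, 0]], [[-0.82, -0.553, 0], [0, 0, 0]], [[-0.82, -0.553, 0], [0, 0, 0]], [[-0.82, -0.553, 0], [0, 0, 0]], [[-0.82, -0.553, 0], [0, 0, 0]], [[-0.82, -0.553, 0], [0, 0, 0]]], gripper=1, force=30)

```text
time: 1.4
tool_pos: [0.3035, 0.2698, 0.2266]
tool_rot: [-3.141, -0.0, 2.55]
contact_force: [0.1, -0.7, 0.1]
opening: 0.0924
grip_force: 0.0
```

Emit:
send_rows(plan=[[[-0.82, -0.553, 0], [0, 0, 0]], [[-0.82, -0.553, 0], [0, 0, 0]], [[-0.82, -0.553, 0], [0, 0, 0]], [[-0.82, -0.553, 0], [0, 0, 0]], [[-0.82, -0.553, 0], [0, 0, 0]], [[-0.82, -0.553, 0], [0, 0, 0]], [[-0.82, -0.553, 0], [0, 0, 0]], [[-0.82, -0.553, 0], [0, 0, 0]], [[-0.82, -0.553, 0], [0, 0, 0]], [[-0.82, -0.553, 0], [0, 0, 0]]], gripper=0)

```text
time: 2.65
tool_pos: [0.3964, 0.0407, 0.2266]
tool_rot: [-3.142, -0.0, 2.55]
contact_force: [1.2, 0.8, 0.6]
opening: 0.0461
grip_force: 0.0
```

Emit:
send_rows(plan=[[[-0.82, -0.553, 0.1], [0, 0, 0]], [[-0.82, -0.553, 0.1], [0, 0, 0]], [[-0.82, -0.553, 0.3], [0, 0, 0]], [[-0.82, -0.553, 0.3], [0, 0, 0]], [[-0.82, -0.553, 0.3], [0, 0, 0]], [[-0.82, -0.553, 0.3], [0, 0, 0]], [[-0.82, -0.553, 0.3], [0, 0, 0]], [[-0.82, -0.553, 0.3], [0, 0, 0]], [[-0.82, -0.553, 0.3], [0, 0, 0]], [[0, 0, 0.4], [0, 0, 0]]])

```text
time: 3.9
tool_pos: [0.4807, -0.1664, 0.1586]
tool_rot: [3.142, 0.001, 2.548]
contact_force: [-0.6, 0.5, -0.0]
opening: 0.046
grip_force: 0.0
```

```bash
cat > t.py <<'E'
from h import *
s=robot.observe(); c=cal("wrist"); p,d=read_camera("wrist"); cv2.imwrite("pics/w1.png",p)
W=cloud(d,c); w=W.reshape(-1,3); r=w[:,:2]-(.488,-.187)
tz=np.median(w[(np.hypot(*r.T)<.12)][:,2]); m=(np.hypot(*r.T)<.075)&(w[:,2]>tz+.009)&(w[:,2]<tz+.035)
q=w[m]; rr=cv2.minAreaRect((q[:,:2]*1000).astype(np.float32)); print("table",tz,rr,q[:,2].max(),m.sum())
R=cv2.Rodrigues(np.zeros(3))[0]
print(s["tool_pos"],s["tool_rot"])
E
python3 t.py
```

```text
table 0.24646767954741075 ((459.5309143066406, -156.61968994140625), (107.67933654785156, 11.820816993713379), 54.30431365966797) 0.278513884038161 34521
[ 0.48068396 -0.16636288  0.15855985] [3.14151259e+00 6.25182593e-04 2.54780230e+00]
```

View pics/w1.png

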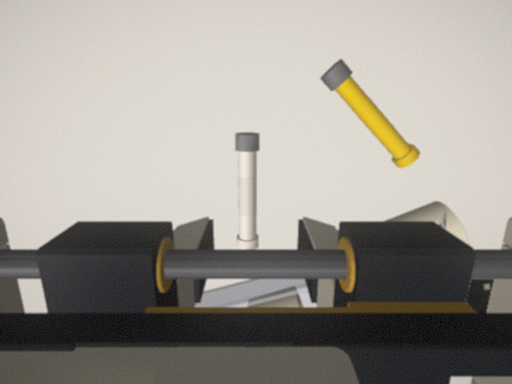

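The wrist view shows the tube parallel to the fingers' faces at column 247, cap at (247,141) and foot at (247,241). I'll redo the measurement with the gripper points left out.

```bash
cat > t.py <<'E'
from h import *
s=robot.observe(); c=cal("wrist"); p,d=read_camera("wrist")
W=cloud(d,c)[120:250,220:275].reshape(-1,3)
tz=np.median(W[abs(W[:,2])<.008,2]); m=(W[:,2]>tz+.009)&(W[:,2]<tz+.035)
q=W[m]; print("table",tz,cv2.minAreaRect((q[:,:2]*1000).astype(np.float32)),q[:,2].max(),m.sum())
print(s["tool_pos"],s["tool_rot"])
E
python3 t.py
```

```text
table 0.0020113931309441897 ((489.08392333984375, -183.38214111328125), (22.20258140563965, 116.7165298461914), 55.552833557128906) 0.026668533417875947 2147
[ 0.47935812 -0.16490827  0.15709645] [-3.14157689e+00 -2.90201856e-03  2.54832437e+00]
```

Emit:
send_rows(plan=[[[-0.748, -0.532, 0], [0, 0, 0]], [[0, 0, 0.8], [0, 0, 0]], [[0, 0, 0.9], [0, 0, 0]], [[0, 0, 0.9], [0, 0, 0]], [[0, 0, 0.9], [0, 0, 0]], [[0, 0, 0.9], [0, 0, 0]], [[0, 0, 0.9], [0, 0, 0]], [[0, 0, 0.6], [0, 0, 0]], [[0, 0, 0.32], [0, 0, 0]], [[0, 0, 0], [0, 0, 0]]])

```text
time: 5.25
tool_pos: [0.4881, -0.186, 0.0036]
tool_rot: [3.142, -0.0, 2.55]
contact_force: [-0.3, 0.7, -0.3]
opening: 0.0457
grip_force: 0.0
```

Emit:
send_rows(plan=[[[0, 0, 0], [0, 0, 0]], [[0, 0, 0], [0, 0, 0]], [[0, 0, 0], [0, 0, 0]], [[0, 0, 0], [0, 0, 0]], [[0, 0, 0], [0, 0, 0]], [[0, 0, 0], [0, 0, 0]], [[0, 0, 0], [0, 0, 0]], [[0, 0, 0], [0, 0, 0]], [[0, 0, 0], [0, 0, 0]], [[0, 0, 0], [0, 0, 0]]], gripper=-1, force=30)

```text
time: 6.5
tool_pos: [0.4883, -0.1862, 0.004]
tool_rot: [3.141, 0.001, 2.55]
contact_force: [-1.2, 0.8, 5.6]
opening: 0.0171
grip_force: 30.0
```

Emit:
send_rows(plan=[[[0, 0, -1], [0, 0, 0]], [[0, 0, -1], [0, 0, 0]], [[0, 0, -1], [0, 0, 0]], [[0, 0, -1], [0, 0, 0]], [[0, 0, -0.6], [0, 0, 0.115]], [[0, 0, -0.6], [0, 0, 0.115]], [[0, 0, -0.6], [0, 0, 0.115]], [[0, 0, -0.6], [0, 0, 0.115]], [[0, 0, -0.6], [0, 0, 0.115]], [[0, 0, -0.6], [0, 0, 0.115]]])

```text
time: 7.75
tool_pos: [0.4877, -0.1861, 0.1936]
tool_rot: [-3.141, -0.0, 1.46]
contact_force: [0.4, -0.2, -0.5]
opening: 0.0171
grip_force: 30.0
```

Emit:
send_rows(plan=[[[0, 0, 0], [0, 0, 0.115]], [[0, 0, 0], [0, 0, 0.115]], [[0, 0, 0], [0, 0, 0.115]], [[0, 0, 0], [0, 0, 0.115]], [[0, 0, 0], [0, 0, 0.115]], [[0, 0, 0], [0, 0, 0.115]], [[0, 0, 0], [0, 0, 0.115]], [[0.192, -0.952, 0], [0, 0, 0]], [[0.192, -0.952, 0], [0, 0, 0]], [[0.192, -0.952, 0], [0, 0, 0]]])

```text
time: 9.0
tool_pos: [0.4875, -0.1126, 0.1931]
tool_rot: [-3.141, 0.001, 0.201]
contact_force: [0.2, 0.8, -0.1]
opening: 0.0172
grip_force: 30.0
```

Emit:
send_rows(plan=[[[0.192, -0.952, 0], [0, 0, 0]], [[0.192, -0.952, 0], [0, 0, 0]], [[0.192, -0.952, 0], [0, 0, 0]], [[0.192, -0.952, 0], [0, 0, 0]], [[0.192, -0.952, 0], [0, 0, 0]], [[0.192, -0.952, 0], [0, 0, 0]], [[0.192, -0.952, 0], [0, 0, 0]], [[0.192, -0.952, 0], [0, 0, 0]], [[0.192, -0.952, 0], [0, 0, 0]], [[0, 0, 0], [0, 0, 0]]])

```text
time: 10.25
tool_pos: [0.487, 0.1062, 0.1932]
tool_rot: [-3.141, 0.001, 0.204]
contact_force: [0.0, -0.2, -0.7]
opening: 0.017
grip_force: 30.0
```

```bash
cat > v.py <<'E'
from h import *
from deck import deck
import sys
k=sys.argv[1]; s=robot.observe(); print(s["tool_pos"],s["tool_rot"]); T=s["tool_pos"]; ims=[]
e=np.array([.98,.2]); f=np.array([-.2,.98])
for n in("scene","side","wrist"):
    c=cal(n); p,d=read_camera(n); W=cloud(d,c); ims.append(p)
    np.savez(f"{n}{k}.npz",p=p,d=d,K=c[0],R=c[1],t=c[2])
    r=W-T; a=r[...,:2]@e; b=r[...,:2]@f
    for nm,lo,hi in(("cap",.025,.075),("foot",-.075,-.025)):
        m=(a>lo)&(a<hi)&(abs(b)<.025)&(abs(r[...,2]-.01)<.022)&(d>0)
        if m.sum()>5: print(n,nm,m.sum(),"a",np.percentile(a[m],[1,99]).round(4),"b",np.percentile(b[m],[2,50,98]).round(4),"z",np.percentile(r[...,2][m],[2,98]).round(4))
    if n!="side0": 
        try: print(n); deck(W)
        except Exception as x: print(x)
cv2.imwrite(f"pics/v{k}.png",np.hstack([cv2.resize(ims[2],(400,300)),cv2.resize(ims[1][60:260,120:387],(400,300))]))
E
python3 v.py 1
```

```text
[0.48701011 0.10621251 0.19323567] [-3.14138077e+00  9.61708174e-04  2.03610202e-01]
scene cap 8 a [0.0303 0.0443] b [-0.0093 -0.0064 -0.0022] z [-0.0052  0.016 ]
scene foot 119 a [-0.063  -0.0255] b [-0.012  -0.005   0.0077] z [-0.0034  0.018 ]
scene
plane da,db,z0 [ 0.097  -0.0045  0.0688] 496 0.0017397815451261074
deck rect ((488.674072265625, 177.49850463867188), (161.1130828857422, 106.58609771728516), 12.628321647644043)
clip 1 14 mid b -0.01330381364938021 b -0.016169970680122207 -0.010437656618638215 a 0.022352023405159495 0.03448199300469068 h 0.03569720851227659
clip -1 26 mid b 0.0005247663906286599 b -0.014315357916027322 0.015364890697284642 a -0.040986615149586805 -0.02963237856939544 h 0.03580556322369888
wall a [-0.08266666 -0.08074742 -0.0778337 ]
side cap 150 a [0.0257 0.0588] b [-0.0147 -0.0088  0.0034] z [-0.0029  0.0197]
side foot 172 a [-0.0598 -0.0254] b [-0.0132 -0.0079  0.0065] z [-0.001   0.0191]
side
plane da,db,z0 [0.1006 0.001  0.071 ] 653 0.001078486825229588
deck rect ((490.1549987792969, 178.4052276611328), (158.43898010253906, 109.20138549804688), 11.
[... 316 characters left out ...]
l a [-0.0802397  -0.07913047 -0.07675056]
wrist cap 3063 a [0.0254 0.0576] b [-0.0125 -0.0019  0.0087] z [0.0065 0.022 ]
wrist foot 563 a [-0.0372 -0.0251] b [-0.0102 -0.0015  0.0072] z [0.0115 0.0193]
wrist
plane da,db,z0 [ 0.0987 -0.0017  0.0731] 8197 0.000848240474602174
deck rect ((499.1310729980469, 180.72543334960938), (140.2086181640625, 108.11882781982422), 11.144780158996582)
clip 1 319 mid b 0.0001607102004548503 b -0.014799907802201981 0.015121328203111682 a 0.024069268140602833 0.03544043808859398 h 0.035692840600332135
clip -1 277 mid b 0.0008167311876149932 b -0.01400199127084977 0.015635453646079756 a -0.03954746595961055 -0.027601391534763594 h 0.03573047185963507
wall a None
```

View pics/v1.png

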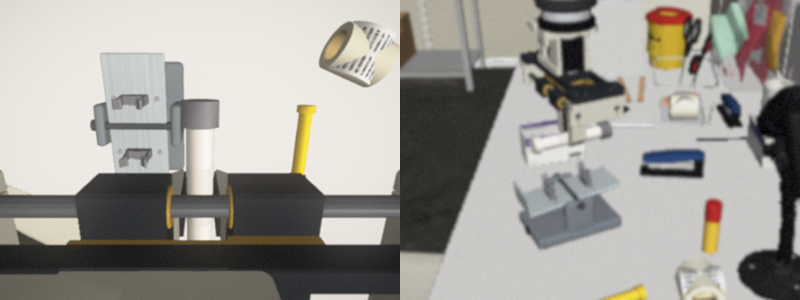

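The crops show the tube held level, cap facing the way the deck's open end does, with the mixer to its left. The clips agree across views to about 1 mm. I'll move over the deck, match its tilt and descend to just above the clips.

Emit:
send_rows(plan=[[[0.218, -0.963, 0], [0, 0, 0]], [[0.218, -0.963, 0], [0, 0, 0]], [[0.218, -0.963, 0], [0, 0, 0]], [[0, 0, 0], [0, 0.0635, 0]], [[0, 0, 0.75], [0, 0, 0]], [[0, 0, 0.75], [0, 0, 0]], [[0, 0, 0.75], [0, 0, 0]], [[0, 0, 0.75], [0, 0, 0]], [[0, 0, 0], [0, 0, 0]], [[0, 0, 0], [0, 0, 0]]])

```text
time: 11.65
tool_pos: [0.4968, 0.1802, 0.1197]
tool_rot: [3.142, -0.101, 0.2]
contact_force: [-0.3, -0.5, 0.6]
opening: 0.0168
grip_force: 30.0
```

```bash
python3 v.py 2 | grep -v -e wall -e rect
python3 - <<'E'
import cv2,numpy as np
p=np.load("side2.npz")["p"][150:225,180:290]; q=np.load("scene2.npz")["p"][160:245,180:275]
cv2.imwrite("pics/c2.png",np.hstack([cv2.resize(p,(400,300),interpolation=3),cv2.resize(q,(400,300),interpolation=3)]))
E
```

```text
[0.49684764 0.18024833 0.11973757] [ 3.1415652  -0.10060084  0.20046922]
scene foot 104 a [-0.0636 -0.0256] b [-0.0123 -0.0051  0.0099] z [-0.0087  0.013 ]
scene
plane da,db,z0 [ 0.0963 -0.0005  0.0687] 494 0.0018257472255431865
clip 1 12 mid b -0.01258654624659902 b -0.015344582560674206 -0.009828509932523832 a 0.02375720666905753 0.03359619496710754 h 0.03561512095956536
clip -1 18 mid b -0.0008097548527086253 b -0.014674867008882016 0.013055357303464766 a -0.04051320903753549 -0.0301966457587584 h 0.036105158916454314
side cap 89 a [0.0253 0.0576] b [-0.0141 -0.0091 -0.0034] z [0.0007 0.0219]
side foot 137 a [-0.0603 -0.0256] b [-0.0124 -0.0068  0.0066] z [-0.0057  0.014 ]
side
plane da,db,z0 [0.1013 0.0002 0.071 ] 648 0.0011094952352858703
clip 1 44 mid b 0.00030595827202421245 b -0.015972787417739227 0.016584703961787652 a 0.02505653292506114 0.03574171540501932 h 0.03453074309931091
clip -1 45 mid b -0.00032162140871354935 b -0.015936542933895115 0.015293300116468017 a -0.03814681536446321 -0.02660309574603769 h 0.03554911601512693
wrist cap 2995 a [0.0252 0.0571] b [-0.0111 -0.0003  0.0105] z [0.0061 0.0275]
wrist foot 623 a [-0.038  -0.0252] b [-0.0085  0.0002  0.0089] z [0.0083 0.0166]
wrist
plane da,db,z0 [ 0.0993 -0.0018  0.0731] 4863 0.0007348066915604192
clip 1 306 mid b 0.00040862729992980056 b -0.014397004262526684 0.015214258862386285 a 0.024157502378762803 0.03559905878720025 h 0.03613943699909922
clip -1 83 mid b 0.0007732606703895403 b -0.011549183453616664 0.013095704794395745 a -0.039375348584402 -0.028502766500530286 h 0.035127238660578805
```

View pics/c2.png

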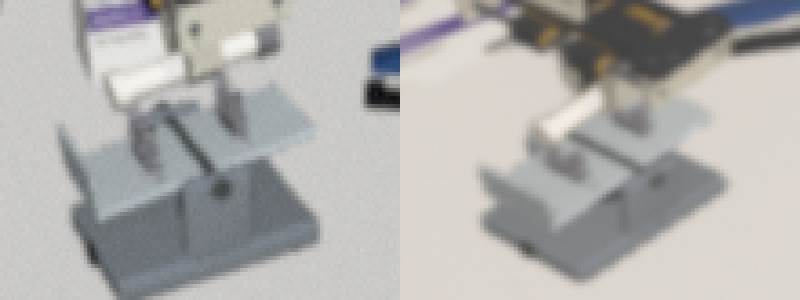

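Both crops show the tube parallel over the two clips. The lateral fit is within 1 mm, but the tilted descent carried it about 7 mm toward the open end. I'll correct that and descend to contact.

Emit:
send_rows(plan=[[[-0.44, -0.02, 0], [0, 0, 0]], [[0, 0, 0.25], [0, 0, 0]], [[0, 0, 0.25], [0, 0, 0]], [[0, 0, 0.22], [0, 0, 0]], [[0, 0, 0.06], [0, 0, 0]], [[0, 0, 0.06], [0, 0, 0]], [[0, 0, 0.06], [0, 0, 0]], [[0, 0, 0.06], [0, 0, 0]], [[0, 0, 0], [0, 0, 0]], [[0, 0, 0], [0, 0, 0]]])

```text
time: 13.05
tool_pos: [0.4881, 0.1794, 0.0943]
tool_rot: [3.141, -0.1, 0.201]
contact_force: [0.5, -2.8, 1.9]
opening: 0.0171
grip_force: 30.0
```

Emit:
send_rows(plan=[[[0, 0, 0.03], [0, 0, 0]], [[0, 0, 0.03], [0, 0, 0]], [[0, 0, 0.03], [0, 0, 0]], [[0, 0, 0.03], [0, 0, 0]], [[0, 0, 0], [0, 0, 0]], [[0, 0, 0], [0, 0, 0]], [[0, 0, 0], [0, 0, 0]], [[0, 0, 0], [0, 0, 0]], [[0, 0, 0], [0, 0, 0]], [[0, 0, 0], [0, 0, 0]]])

```text
time: 14.3
tool_pos: [0.4882, 0.1796, 0.0911]
tool_rot: [-3.142, -0.1, 0.201]
contact_force: [-0.6, -3.7, 4.0]
opening: 0.0172
grip_force: 30.0
```

Emit:
send_rows(plan=[[[0, 0.04, 0], [0, 0, 0]], [[0, 0, 0], [0, 0, 0]], [[0, 0, 0.04], [0, 0, 0]], [[0, 0, 0.04], [0, 0, 0]], [[0, 0, 0.04], [0, 0, 0]], [[0, 0, 0], [0, 0, 0]], [[0, 0, 0], [0, 0, 0]], [[0, 0, 0], [0, 0, 0]], [[0, 0, 0], [0, 0, 0]], [[0, 0, 0], [0, 0, 0]]])

```text
time: 15.55
tool_pos: [0.4885, 0.1788, 0.0881]
tool_rot: [-3.141, -0.1, 0.201]
contact_force: [-2.5, 0.4, 5.2]
opening: 0.017
grip_force: 30.0
```

Emit:
send_rows(plan=[[[0, 0, 0.04], [0, 0, 0]], [[0, 0, 0.04], [0, 0, 0]], [[0, 0, 0.04], [0, 0, 0]], [[0, 0, 0.04], [0, 0, 0]], [[0, 0, 0], [0, 0, 0]], [[0, 0, 0], [0, 0, 0]], [[0, 0, 0], [0, 0, 0]], [[0, 0, 0], [0, 0, 0]], [[0, 0, 0], [0, 0, 0]], [[0, 0, 0], [0, 0, 0]]])

```text
time: 16.8
tool_pos: [0.4888, 0.1789, 0.0843]
tool_rot: [-3.141, -0.1, 0.201]
contact_force: [-3.0, 0.1, 7.3]
opening: 0.0175
grip_force: 30.0
```

Emit:
send_rows(plan=[[[0, 0, 0.04], [0, 0, 0]], [[0, 0, 0.04], [0, 0, 0]], [[0, 0, 0.04], [0, 0, 0]], [[0, 0, 0], [0, 0, 0]], [[0, 0, 0], [0, 0, 0]], [[0, 0, 0], [0, 0, 0]], [[0, 0, 0], [0, 0, 0]], [[0, 0, 0], [0, 0, 0]], [[0, 0, 0], [0, 0, 0]], [[0, 0, 0], [0, 0, 0]]])

```text
time: 18.05
tool_pos: [0.4892, 0.1789, 0.0814]
tool_rot: [-3.141, -0.1, 0.201]
contact_force: [-3.2, -0.1, 7.3]
opening: 0.0167
grip_force: 30.0
```

Emit:
send_rows(plan=[[[-0.02, 0, 0.04], [0, 0, 0]], [[-0.02, 0, 0.04], [0, 0, 0]], [[-0.01, 0, 0.04], [0, 0, 0]], [[-0.004, 0, 0.04], [0, 0, 0]], [[0, 0, 0], [0, 0, 0]], [[0, 0, 0], [0, 0, 0]], [[0, 0, 0], [0, 0, 0]], [[0, 0, 0], [0, 0, 0]], [[0, 0, 0], [0, 0, 0]], [[0, 0, 0], [0, 0, 0]]])

```text
time: 19.3
tool_pos: [0.4892, 0.1789, 0.0778]
tool_rot: [-3.141, -0.102, 0.201]
contact_force: [-1.7, 1.1, 8.0]
opening: 0.0174
grip_force: 30.0
```

Emit:
send_rows(plan=[[[-0.004, 0, 0.04], [0, 0, 0]], [[-0.004, 0, 0.04], [0, 0, 0]], [[-0.004, 0, 0.04], [0, 0, 0]], [[0, 0, 0], [0, 0, 0]], [[0, 0, 0], [0, 0, 0]], [[0, 0, 0], [0, 0, 0]], [[0, 0, 0], [0, 0, 0]], [[0, 0, 0], [0, 0, 0]], [[0, 0, 0], [0, 0, 0]], [[0, 0, 0], [0, 0, 0]]])

```text
time: 20.55
tool_pos: [0.4892, 0.1789, 0.0749]
tool_rot: [-3.141, -0.102, 0.201]
contact_force: [-1.7, 0.7, 10.8]
opening: 0.0173
grip_force: 30.0
```

Emit:
send_rows(plan=[[[-0.004, 0, 0.04], [0, 0, 0]], [[-0.004, 0, 0.04], [0, 0, 0]], [[-0.004, 0, 0.04], [0, 0, 0]], [[0, 0, 0], [0, 0, 0]], [[0, 0, 0], [0, 0, 0]], [[0, 0, 0], [0, 0, 0]], [[0, 0, 0], [0, 0, 0]], [[0, 0, 0], [0, 0, 0]], [[0, 0, 0], [0, 0, 0]], [[0, 0, 0], [0, 0, 0]]])

```text
time: 21.8
tool_pos: [0.4895, 0.179, 0.0721]
tool_rot: [-3.141, -0.103, 0.201]
contact_force: [-1.4, 0.8, 11.0]
opening: 0.0169
grip_force: 30.0
```

```bash
python3 v.py 3 | grep -A1 -e '^side' -e '^wrist' -e '^\['
```

```text
[0.48949714 0.17896631 0.07209557] [-3.14130624 -0.10279994  0.2011981 ]
scene foot 123 a [-0.0621 -0.026 ] b [-0.0151 -0.0054  0.0137] z [-0.0117  0.0136]
--
side cap 96 a [0.0257 0.0571] b [-0.0168 -0.0113  0.009 ] z [-0.0116  0.0186]
side foot 152 a [-0.0604 -0.0261] b [-0.0165 -0.0074  0.0086] z [-0.0101  0.0141]
side
plane da,db,z0 [-0.133  -0.2661  0.0633] 122 0.002326726396116884
--
wrist cap 3619 a [0.0253 0.0569] b [-0.0147 -0.0005  0.0136] z [-0.0014  0.027 ]
wrist foot 800 a [-0.0395 -0.0252] b [-0.0122 -0.0006  0.0108] z [0.0032 0.0165]
wrist
plane da,db,z0 [-0.1854 -0.0003  0.0679] 3647 0.0019035820365381525
```

```bash
cat > g.py <<'E'
from h import *
import sys
def gap(n,k):
    z=np.load(f"{n}{k}.npz"); w=cloud(z["d"],(z["K"],z["R"],z["t"])).reshape(-1,3)
    r=w[:,:2]-(.489,.178); y=.2015; a=r@[np.cos(y),np.sin(y)]; b=r@[-np.sin(y),np.cos(y)]
    m=(b<-.017)&(b>-.033)&(abs(a)<.07)&(abs(a)>.02)&(w[:,2]<.085)&(w[:,2]>.03)
    h=w[:,2]-.1*a; hh,e=np.histogram(h[m],np.arange(.03,.09,.001)); i=hh.argmax(); mm=m&(abs(h-e[i]-.0005)<.003)
    print(n,k,"deck z0",np.median(h[mm]).round(4),mm.sum(),"slope",np.polyfit(a[mm],w[mm,2],1).round(3))
if __name__=="__main__":
    for k in sys.argv[1:]:
        for n in("scene","side","wrist"): gap(n,k)
E
python3 g.py 2 3
```

```text
scene 2 deck z0 0.069 116 slope [0.102 0.069]
side 2 deck z0 0.0708 162 slope [0.102 0.071]
wrist 2 deck z0 0.0731 1761 slope [0.098 0.073]
scene 3 deck z0 0.0468 69 slope [0.094 0.047]
side 3 deck z0 0.0477 140 slope [0.101 0.048]
wrist 3 deck z0 0.05 2246 slope [0.097 0.05 ]
```

The deck has sunk 23 mm and the axis is still 33 mm above it, so the clips aren't open yet. I'll keep pressing.

Emit:
send_rows(plan=[[[-0.004, 0, 0.04], [0, 0, 0]], [[-0.004, 0, 0.04], [0, 0, 0]], [[-0.004, 0, 0.04], [0, 0, 0]], [[-0.004, 0, 0.04], [0, 0, 0]], [[0, 0, 0], [0, 0, 0]], [[0, 0, 0], [0, 0, 0]], [[0, 0, 0], [0, 0, 0]], [[0, 0, 0], [0, 0, 0]], [[0, 0, 0], [0, 0, 0]], [[0, 0, 0], [0, 0, 0]]])

```text
time: 23.2
tool_pos: [0.4896, 0.1789, 0.0677]
tool_rot: [-3.141, -0.103, 0.201]
contact_force: [-0.1, 0.3, 7.1]
opening: 0.0168
grip_force: 30.0
```

Emit:
send_rows(plan=[[[0, 0, 0.04], [0, 0, 0]], [[0, 0, 0.04], [0, 0, 0]], [[0, 0, 0.04], [0, 0, 0]], [[0, 0, 0], [0, 0, 0]], [[0, 0, 0], [0, 0, 0]], [[0, 0, 0], [0, 0, 0]], [[0, 0, 0], [0, 0, 0]], [[0, 0, 0], [0, 0, 0]], [[0, 0, 0], [0, 0, 0]], [[0, 0, 0], [0, 0, 0]]])

```text
time: 24.45
tool_pos: [0.4897, 0.1789, 0.0647]
tool_rot: [-3.141, -0.102, 0.201]
contact_force: [-1.3, -0.0, 8.4]
opening: 0.0173
grip_force: 30.0
```

```bash
python3 v.py 4 | grep '^\['; python3 g.py 4
```

```text
[0.48965287 0.178874   0.06474462] [-3.14149081 -0.10223904  0.20128337]
scene 4 deck z0 0.052 62 slope [0.095 0.052]
side 4 deck z0 0.0548 136 slope [0.094 0.055]
wrist 4 deck z0 0.0566 2660 slope [0.091 0.057]
```

The force fell as the clips snapped and the deck rose; since then force tracks only the mount spring. I'll press a little more to be sure, then unload.

Emit:
send_rows(plan=[[[-0.004, 0, 0.04], [0, 0, 0]], [[-0.004, 0, 0.04], [0, 0, 0]], [[-0.004, 0, 0.04], [0, 0, 0]], [[-0.004, 0, 0.04], [0, 0, 0]], [[-0.004, 0, 0.04], [0, 0, 0]], [[-0.004, 0, 0.04], [0, 0, 0]], [[-0.004, 0, 0.04], [0, 0, 0]], [[0, 0, 0], [0, 0, 0]], [[0, 0, 0], [0, 0, 0]], [[0, 0, 0], [0, 0, 0]]])

```text
time: 25.85
tool_pos: [0.4897, 0.1789, 0.058]
tool_rot: [-3.141, -0.102, 0.201]
contact_force: [-0.7, -0.4, 10.8]
opening: 0.0171
grip_force: 30.0
```

Emit:
send_rows(plan=[[[0.01, 0, -0.1], [0, 0, 0]], [[0.01, 0, -0.1], [0, 0, 0]], [[0.01, 0, -0.1], [0, 0, 0]], [[0.01, 0, -0.1], [0, 0, 0]], [[0.01, 0, -0.1], [0, 0, 0]], [[0.01, 0, -0.1], [0, 0, 0]], [[0.01, 0, -0.1], [0, 0, 0]], [[0.01, 0, -0.1], [0, 0, 0]], [[0.01, 0, -0.1], [0, 0, 0]], [[0, 0, 0], [0, 0, 0]]])

```text
time: 27.1
tool_pos: [0.4888, 0.1787, 0.0797]
tool_rot: [-3.141, -0.1, 0.201]
contact_force: [2.4, 0.8, 2.4]
opening: 0.0173
grip_force: 30.0
```

Emit:
send_rows(plan=[[[0, 0, 0], [0, 0, 0]], [[0, 0, 0], [0, 0, 0]], [[0, 0, 0], [0, 0, 0]], [[0, 0, 0], [0, 0, 0]], [[0, 0, -0.3], [0, 0, 0]], [[0, 0, -0.6], [0, 0, 0]], [[0, 0, -0.9], [0, 0, 0]], [[0, 0, -0.9], [0, 0, 0]], [[0, 0, -0.9], [0, 0, 0]], [[0, 0, 0], [0, 0, 0]]], gripper=-0.2)

```text
time: 28.35
tool_pos: [0.481, 0.1771, 0.1718]
tool_rot: [-3.142, -0.105, 0.201]
contact_force: [-0.8, 0.2, -0.5]
opening: 0.0368
grip_force: 0.0
```

Emit:
send_rows(plan=[[[0, 0.8, -0.4], [0, 0, 0]], [[0, 0.8, -0.4], [0, 0, 0]], [[0, 0.8, 0], [0, 0, 0]], [[0, 0.8, 0], [0, 0, 0]], [[0, 0.8, 0], [0, 0, 0]], [[0, 0.8, 0], [0, 0, 0]], [[0, 0.8, 0], [0, 0, 0]], [[0, 0.8, 0], [0, 0, 0]], [[0, 0, 0], [0, 0, 0]], [[0, 0, 0], [0, 0, 0]]])

```text
time: 29.6
tool_pos: [0.5096, 0.0201, 0.1887]
tool_rot: [-3.141, -0.099, 0.201]
contact_force: [0.1, -0.2, 1.3]
opening: 0.0369
grip_force: 0.0
```

```bash
python3 v.py 5 | grep '^\['; python3 g.py 5
python3 - <<'E'
from h import *
for n in("scene","side","wrist"):
    z=np.load(n+"5.npz"); w=cloud(z["d"],(z["K"],z["R"],z["t"])).reshape(-1,3); r=w[:,:2]-(.489,.178); y=.2015; a=r@[np.cos(y),np.sin(y)]; b=r@[-np.sin(y),np.cos(y)]
    h=w[:,2]-.1*a
    for nm,lo,hi in(("body",-.022,.022),("cap",.045,.056),("foot",-.055,-.048)):
        m=(a>lo)&(a<hi)&(abs(b)<.006)&(h>.085)&(h<.13); print(n,nm,m.sum(),np.percentile(h[m],[50,90]).round(4) if m.any() else 0)
    m=(abs(b)<.012)&(h>.09)&(h<.115)&(abs(a)<.07); print("a range",np.percentile(a[m],[.5,99.5]).round(4))
p=np.load("side5.npz")["p"][150:235,180:290]; q=np.load("wrist5.npz")["p"]
cv2.imwrite("pics/c5.png",np.hstack([cv2.resize(p,(400,300),interpolation=3),cv2.resize(q,(400,300),interpolation=3)]))
E
```

```text
[0.50955667 0.02012149 0.18872452] [-3.14098661 -0.09906609  0.20099604]
scene 5 deck z0 0.0679 112 slope [0.102 0.068]
side 5 deck z0 0.0707 165 slope [0.099 0.071]
wrist 5 deck z0 0.0728 1405 slope [0.095 0.073]
scene body 59 [0.0976 0.1005]
scene cap 10 [0.0993 0.1014]
scene foot 8 [0.1006 0.1028]
a range [-0.0634  0.0558]
side body 59 [0.0998 0.1013]
side cap 4 [0.1003 0.1015]
side foot 8 [0.1029 0.1049]
a range [-0.0598  0.0558]
wrist body 794 [0.1025 0.1036]
wrist cap 241 [0.1051 0.1061]
wrist foot 1 [0.1021 0.1021]
a range [-0.048   0.0559]
```

View pics/c5.png

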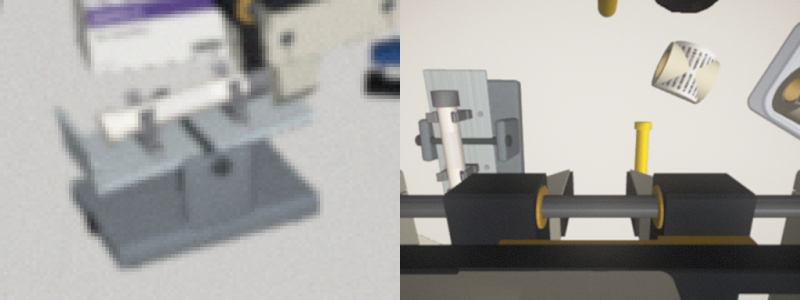

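The pictures show the tube lying in both clips, cap at the open end. Its top is 30 mm above the deck, which is the fully seated height, and level along its length. Handing in.

```bash
python3 -c "
from cell import robot
print(robot.hand_in())"
```

```text
the job is handed in; nothing more can be done
None
```

The tube is snapped into both clips and fully home, cap toward the deck's open end, and the job was handed in at about 30 s with the arm clear; I did not touch the glue stick, label roll or strip carton.

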